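# Clear a cork from a bent slotted drain channel by running a probe along the slot

## Robot

A 6-joint arm with a two-finger parallel gripper is mounted at the origin on a cart in front of the work surface, level with it; the furniture and walls round the work are solid. World frame = base frame: x ahead of the robot, y to its left, z up, the work surface at z = 0. Lengths are in m, angles in rad, forces in N, time in s.
With the tool pointing down it reaches from about 0.25 to 0.775 m from the base axis. Payload 4 kg.
Tool frame: the origin (TCP) lies at the very end of the fingers, on their centre line; the grasp point (between the pads) lies 19 mm behind it (robot.tcp_to_grasp is the distance from the TCP to the grasp point, in m); z points along the fingers, y is the line along which they close (so a half turn about z gives the same grasp; the last joint's range is limited). The gripper opens to 94 mm and grips with 3 to 60 N. Pads are 16 mm wide; open, the fingers measure 119 mm over their backs; the gripper's body (75 mm by 177 mm) begins 78 mm behind the grasp point.
Start: joints at [-1.266, 0.087, 1.371, -0, 1.684, -0.103], TCP at [0.218, -0.505, 0.206] pointing down, gripper open.
Joint ranges: [-3.1, 3.1], [-0.76, 2.03], [0.27, 2.55], [-1.08, 4.22], [0.17, 2.65], [-2.57, 2.57]. Speed limits (rad/s): [2.79, 2.79, 3.14, 3.14, 3.14, 3.14].

## Interface

Orientations are given as [roll, pitch, yaw] about the fixed x, y, z axes, in that order (R = Rz(yaw) Ry(pitch) Rx(roll)).
In Python, from bench import robot gives the robot as it stands.
- The arm moves only by the tool move_tool, called after "Request:" as a command line: name --pt "numbers of a row" for each row, then --argument value for the rest. Schema: {"type":"object","properties":{"segments":{"type":"array","items":{"type":"array","items":{"type":"number"},"minItems":5,"maxItems":5},"minItems":1,"maxItems":20},"only":{"type":"string"},"quiet":{"type":"boolean"},"lines":{"type":"string"}},"required":["segments"],"additionalProperties":false}. segments is a list of rows, 1 to 20 of them, each of 5 numbers: the finger opening in m, then dx, dy, dz in units of 5 mm, then a turn about the tool's z in units of 0.2 rad; each row shifts and turns the commanded pose from where the row before left it, along the tool's axes as they then stand; what a row does not reach is not made up. A row lasts 1/12 s, in which the tool goes at most 0.0417 m and 0.125 rad, less where a joint would pass 70% of its speed; a pose out of reach is approached as far as the arm can. The fingers move at their own pace and stop on an object; the grip force is fixed at half the most. Time passes only in rows, so rows that do not move let the fingers close. The tool returns the time, the measured TCP pose, the force, the opening and the grip force at its end. only (a regular expression) keeps the lines of the reply that match it, lines (a string "A,B") keeps lines A to B, and quiet returns only ok. Input that does not fit is refused with a message, and nothing moves.
- robot.get_obs(): the state, without advancing time (a new reading comes with each control period).
- robot.snapshot(name): name is "scene" or "side" or "wrist"; returns a dict with "color" (420x560x3 uint8, blue, green, red), "fx", "fy", "cx", "cy" (pixels), "extrinsics" (4x4, takes a point from world to camera coordinates). Camera axes: x right, y down, z forward; pixel columns grow to the right and rows downward; lengths in m; the calibration is good to about 2 mm. A picture is of the moment at which its call begins. There is no depth.
- robot.close_job(): hands the job in; it is judged then, once.
The state is a dict: "time": time; "joint_positions": joint angles; "qvel": joint speeds; "joint_torque": joint torques, N m; "tool_pos": TCP position; "ee_rot": TCP orientation; "wrist_force": force on the tool from outside, world axes, zero at the start; "wrist_torque": the same for the moment, N m; "width": finger opening in m; "finger_force": force on a finger pad.
Only numpy, scipy, OpenCV 4.12 (cv2) and the standard library are available. Lean on these libraries where they do the work, as an engineer would, in place of code of your own. Each camera call takes 0.05 s, during which the arm holds its last target. There are 200 camera calls.

## Task

A cork is lying unseen inside the covered drain channel. Take the orange probe from its white stand, put its tip down into the slot at the closed end, and run it gently (a touch of a few newtons, never as much as 15) and slowly (about 4 cm a second or less) along the slot, round the elbow and to the end, feeling your way, so that the cork is pushed out and drops into the blue catch pan; then put the probe back upright in its stand, without disturbing the jar, cup, bowl and salt shaker.

Things in the scene. Friction and masses are not known exactly. Their poses are not given: they have to be found in the camera images.
- channel: Fixed grey drain channel, 44 mm wide, two straight legs joined by a round open elbow. Origin on the worktop under the elbow's centre, z up, x along the first leg towards the elbow; that leg spans x -149 (closed end) to -14 mm, middle y = 0. Steel cover: top at z 69 mm, 5 mm thick. Bore 36 mm wide, floor z 30, ceiling z 64 mm. Slot in the cover's middle: 16 mm wide, from x = -137 mm to the elbow.
- slot_start (a point): Middle of the first leg's slot on the cover's top face, 12 mm from the slot's closed end, 125 mm from the elbow's centre; axes as the channel's. Lower the probe here. The loose cork (28 mm thick, 60 mm long, round ends, 60 g) lies along the bore of the first leg, its ends between 20 and 112 mm from the elbow's centre.
- elbow (a point): Elbow's centre at cover-top height; no cover within 14 mm. From here the second leg runs on along channel +x, but turned about this point by up to 0.28 rad either way: stiffly set, NOT reported, look or feel the slot's sides. Its slot: 16 mm wide, on its middle line, ends at a solid bar 142 mm from here; run the probe almost to it. Its floor slopes down from 98 to 130 mm, then comes the catch pan.
- pan (a joint): How far the blue catch pan at the outlet (112 x 52 mm, 24 mm deep, sprung) has sunk, m: 0 empty, about 0.006 with the cork in it, at most 0.007.
- probe: Loose probe, 90 g, 105 mm long, upright in its stand. Origin at the tip of its steel rod, z along the probe to the handle's end. Rod 10 mm thick and 45 mm long (z 0 to 45 mm); round black collar 34 mm across at z 45 to 51 mm; orange square handle 24 x 24 mm, sides along its x and y, from z 51 to 101 mm: grip it there.
- probe_tip (a point): Tip of the probe's rod (same point as the probe's origin).
- stand: Fixed white block, 56 x 56 mm and 52 mm high, with a 21 mm square hole 50 mm deep in its top; origin centre of its underside. The probe's rod hangs in the hole and its collar rests on the block's top (tip 7 mm above the worktop).
- stand_hole (a point): Centre of the hole's mouth, on the top face of the stand.
- chilli_jar: Glass jar with a grey lid and red contents, 58 mm across, 89 mm high; origin centre of its underside. Bystander.
- espresso_cup: Cream espresso cup with handle, 62 x 91 x 56 mm; origin centre of its underside. Bystander.
- bowl: White bowl, 119 mm across, 54 mm high; origin centre of its underside. Bystander.
- salt: Salt shaker, 44 mm across, 90 mm high; origin centre of its underside. Bystander.

How it is judged:
On the way, in this order (a step that is already met when the one before it is completed fails the run):
1. the probe's tip is down in the slot at the closed end of the channel (horizontal distance between probe_tip and slot_start below 0.02 m and z of probe_tip in the frame of slot_start below -0.01 m), for 0.1 s.
2. the probe has been run to the end of the slot and the cork has dropped into the catch pan (value of joint pan above 0.0035 m and horizontal distance between probe_tip and elbow between 0.125 and 0.15 m and height (world z) of probe_tip below 0.06 m), for 0.1 s.
At the end, for the whole second after the job is handed in: The cork lies in the pan (pan sunk more than 3.5 mm) and the probe hangs at rest in its stand, upright within 0.12 rad, its tip at least 35 mm down the hole (value of joint pan above 0.0035 m and horizontal distance between probe_tip and stand_hole below 0.012 m and angle between probe's own z axis and vertical below 0.12 rad and z of probe_tip in the frame of stand_hole below -0.035 m and linear speed of probe below 0.02 m/s); the robot touches nothing.
It fails at once if the probe presses on the channel with more than 15 N (contact force between probe and channel above 15 N).
It fails at once if before the cork is out, the probe runs faster than 12 cm/s with its tip down in the channel (height (world z) of probe_tip below 0.06 m and horizontal distance between probe_tip and stand_hole above 0.07 m and horizontal distance between probe_tip and slot_start above 0.02 m and value of joint pan below 0.0035 m and linear speed of probe above 0.12 m/s).
It fails at once if the jar, cup, bowl or salt shaker is moved more than 25 mm (distance of any of chilli_jar, espresso_cup, bowl, salt from where it was at the start of the episode above 0.025 m).
It also fails if it takes over 72 s, if anything falls off the work surface, if the arm or the gripper's body presses on something with over 40 N, if the wrist force passes 120 N, or if a joint passes its speed limit or range.

## Working session

There is one attempt and no reset: what is moved stays moved. The work goes in short steps, Python scripts to look and compute and a tool call to move; the robot and the scene stay as the last step left them, time stands still between calls to the robot, and variables do not carry over. Pictures are saved under pics/ and viewed, at most 10 in all, crops included, and the job is handed in when it is done.

```bash
ls; mkdir -p pics; cat > h.py <<'E'
import numpy as np, cv2
from bench import robot
from scipy.spatial.transform import Rotation as R
def cam(s):
    K=np.array([[s['fx'],0,s['cx']],[0,s['fy'],s['cy']],[0,0,1.]]); return K,np.array(s['extrinsics'])
def ray(s,uv):
    K,E=cam(s); d=E[:3,:3].T@np.linalg.inv(K)@np.array([uv[0],uv[1],1.]); return -E[:3,:3].T@E[:3,3],d/np.linalg.norm(d)
def onz(s,uv,z):
    o,d=ray(s,uv); return o+d*(z-o[2])/d[2]
def proj(s,p):
    K,E=cam(s); q=K@(E[:3,:3]@np.array(p)+E[:3,3]); return q[:2]/q[2]
def tri(a,ua,b,ub):
    o,d=ray(a,ua);p,e=ray(b,ub); t=np.linalg.lstsq(np.c_[d,-e],p-o,rcond=None)[0]; x,y=o+t[0]*d,p+t[1]*e
    return (x+y)/2,np.linalg.norm(x-y)
E
python3 - <<'E'
from h import *
import pickle
S={n:robot.snapshot(n) for n in("scene","side","wrist")}
pickle.dump(S,open('s0.pkl','wb'))
for n in S: cv2.imwrite(f'pics/{n}0.png',S[n]['color']); print(n,ray(S[n],(280,210)))
o=robot.get_obs();print(o['time'],o['tool_pos'],o['ee_rot'],o['width'],o['wrist_force'])
E
```

```text
bench.py
pics
scene (array([-0.06986841,  0.83595821,  0.66611671]), array([ 0.44615393, -0.72365861, -0.52655947]))
side (array([-0.07355947, -1.18537874,  0.77922919]), array([ 0.35275775,  0.80553861, -0.47609822]))
wrist (array([ 0.2823371 , -0.47640613,  0.3839376 ]), array([-0.22396455, -0.11989337, -0.96719463]))
0.15 [ 0.21798537 -0.50449346  0.20454416] [-3.13984005e+00 -1.38691438e-04  4.07787706e-01] 0.09421370634776681 [-0.59247889  0.70530868 -0.28020936]
```

View pics/scene0.png

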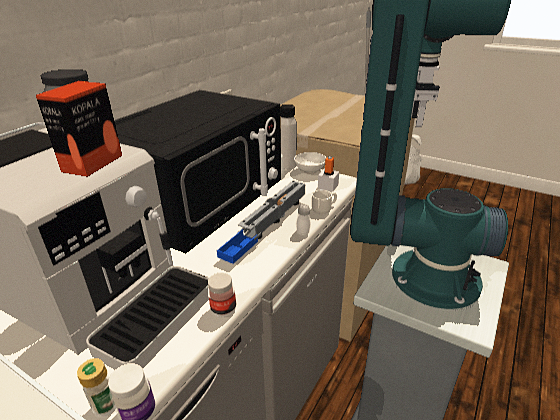

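View pics/side0.png

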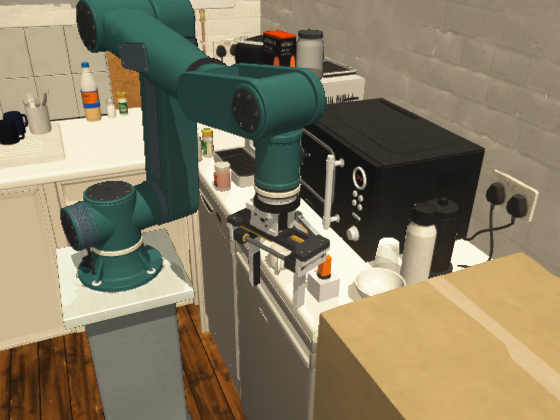

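The scene picture shows the channel running from about (300,188) to the blue pan at (238,247). The stand and orange probe are at (329,170), the bowl at (310,162), the cup at (323,202), the shaker at (303,220) and the jar at (221,293). In the side picture the probe is at (325,267), and the gripper hides the channel.

```bash
python3 - <<'E'
from h import *
import pickle
S=pickle.load(open('s0.pkl','rb'))
def m(n,lo,hi,box):
    h=cv2.cvtColor(S[n]['color'],cv2.COLOR_BGR2HSV); k=cv2.inRange(h,lo,hi); z=np.zeros_like(k);x0,y0,x1,y1=box;z[y0:y1,x0:x1]=k[y0:y1,x0:x1]
    v,u=np.nonzero(z); return (u.mean(),v.mean()),(u.min(),v.min(),u.max(),v.max(),len(u))
a=m('scene',(3,150,100),(20,255,255),(310,140,350,185)); b=m('side',(3,150,100),(20,255,255),(305,245,345,285))
print(a,b,tri(S['scene'],a[0],S['side'],b[0]))
p=m('scene',(100,120,40),(130,255,255),(200,220,280,275)); print(p, onz(S['scene'],p[0],0.025))
for n,uv,z in [('jar',(221,311),0),('shaker',(303,236),0),('cup',(322,212),0),('bowl',(310,172),.0),('closed end',(302,184),.069),('outlet',(244,234),.069)]: print(n,onz(S['scene'],uv,z))
print(S['wrist']['extrinsics'], S['wrist']['fx'])
im=cv2.resize(S['scene']['color'][140:290,200:360],None,fx=4.9,fy=3.95,interpolation=cv2.INTER_CUBIC)
im=cv2.resize(S['scene']['color'][145:285,205:355],None,fx=4,fy=4,interpolation=cv2.INTER_CUBIC)
cv2.imwrite('pics/scenecrop.png',im)
E
```

```text
((np.float64(328.5966386554622), np.float64(164.8403361344538)), (np.int64(325), np.int64(157), np.int64(333), np.int64(173), 119)) ((np.float64(324.8829787234043), np.float64(267.1010638297872)), (np.int64(318), np.int64(255), np.int64(330), np.int64(276), 188)) (array([ 0.4329568 , -0.29926282,  0.08005211]), np.float64(0.0029816852932859246))
((np.float64(235.73806078147612), np.float64(247.09261939218524)), (np.int64(217), np.int64(229), np.int64(257), np.int64(263), 691)) [0.47804295 0.17340119 0.025     ]
jar [0.38566355 0.35600186 0.        ]
shaker [0.36452018 0.00814838 0.        ]
cup [ 0.37466351 -0.13531768  0.        ]
bowl [ 0.53725965 -0.3656726   0.        ]
closed end [ 0.45683593 -0.15310592  0.069     ]
outlet [0.45550742 0.16290316 0.069     ]
[[ 0.39692484 -0.9178505  -0.00106189 -0.54892851]
 [-0.88909012 -0.38477423  0.24792648 -0.02747397]
 [-0.22796804 -0.09746406 -0.96877827  0.38988176]
 [ 0.          0.          0.          1.        ]] 341.47765027492215
```

View pics/scenecrop.png

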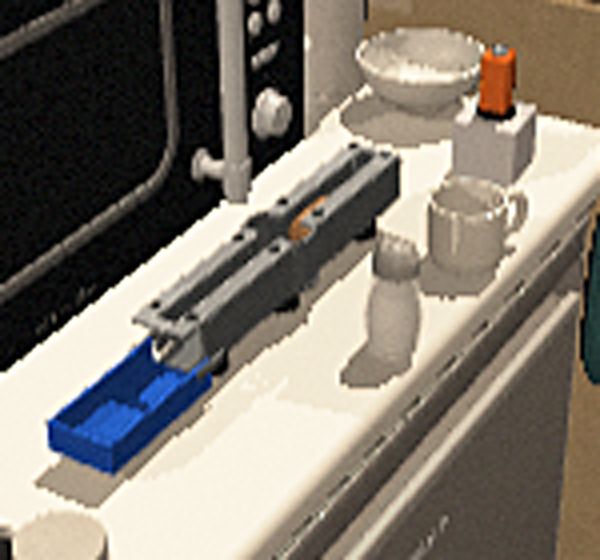

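View pics/wrist0.png

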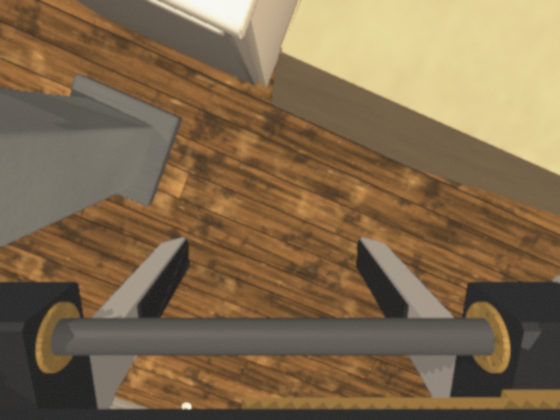

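The crop shows both slots: the first leg's from the elbow (290,225) to the closed end (375,150), and the second leg's to (160,325). Something orange shows in the elbow at (305,215). The wrist view shows only the floor. Next I move over the probe to measure it.

Units first: shifts go in units of 5 mm and turns go in units of 0.2 rad. So 0.028 m is 5.6, 0.03 m is 6.

Request:
move_tool --pt "0.094 2 -0.8 -4 0" --pt "0.094 4 -1.6 -4 0" --pt "0.094 5.6 -2.2 -4 0" --pt "0.094 6 -2.2 0 0" --pt "0.094 6 -2.2 0 0" --pt "0.094 6 -2.2 0 0" --pt "0.094 6 -2.2 0 0" --pt "0.094 5.6 -2.2 0 0" --pt "0.094 4 -1.6 0 0" --pt "0.094 2 -0.6 0 0" --pt "0.094 0 0 0 0" --pt "0.094 0 0 0 0"

```text
time: 1.15
tool_pos: [0.3992, -0.3299, 0.2652]
ee_rot: [-3.141, 0.001, 0.408]
wrist_force: [-0.0, -0.6, 0.4]
width: 0.094
finger_force: 0.0
```

```bash
cat > snap.py <<'E'
import sys,pickle
from h import *
s=robot.snapshot('wrist'); o=robot.get_obs(); pickle.dump((s,o),open(sys.argv[1]+'.pkl','wb')); cv2.imwrite(f'pics/{sys.argv[1]}.png',s['color'])
print(o['time'],o['tool_pos'],o['ee_rot'],o['wrist_force'],o['width'])
E
python3 snap.py w1
```

```text
1.2 [ 0.398858   -0.33031418  0.26525559] [-3.14157334e+00  9.65118153e-04  4.07088367e-01] [-0.15351485 -0.0219016   0.16844513] 0.09396438438789913
```

View pics/w1.png

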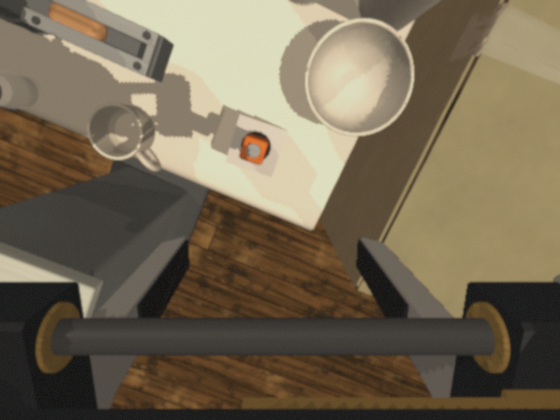

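The wrist view shows the probe at (256,150) on its stand, the bowl at (360,75), the cup at (120,130), the shaker at (15,92), and the first leg with its closed end at about (165,55). The cork shows through the slot at (78,25). Next is a look over the channel before grasping.

In the tool's units: -0.03 m is -6, -0.02 m is -4.

Request:
move_tool --pt "0.094 1.6 -2.4 -0.8 0" --pt "0.094 2.4 -4.8 -0.8 0" --pt "0.094 2.8 -6 -0.8 0" --pt "0.094 3 -6.6 -0.8 0" --pt "0.094 3 -6.6 -0.8 0" --pt "0.094 3 -6.6 -0.8 0" --pt "0.094 3 -6.6 -0.8 0" --pt "0.094 3 -6.6 -0.8 0" --pt "0.094 3 -6 -0.8 0" --pt "0.094 2.4 -4 0 0" --pt "0.094 1.6 -2 0 0" --pt "0.094 0 0 0 0" --pt "0.094 0 0 0 0"

```text
time: 2.28
tool_pos: [0.4159, -0.0055, 0.3017]
ee_rot: [3.141, 0.0, 0.408]
wrist_force: [0.2, -0.1, -0.4]
width: 0.0941
finger_force: 0.0
```

```bash
python3 snap.py w2
```

```text
2.3333 [ 0.41590044 -0.00604891  0.30160835] [3.14096269e+00 3.27025024e-04 4.06899595e-01] [ 0.74828002  0.40670799 -0.30630001] 0.09401553068737768
```

View pics/w2.png

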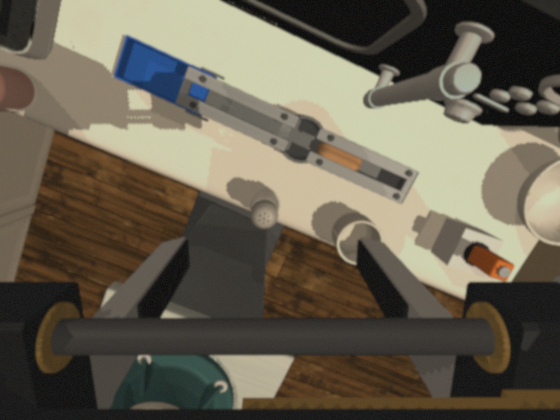

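The wrist view shows the whole channel: closed end about (410,185), elbow (302,140), outlet bar near (195,85), pan (160,70). The cork shows at (340,155). I'll enlarge it to pick out the slot edges.

```bash
python3 - <<'E'
from h import *
import pickle
s,o=pickle.load(open('w2.pkl','rb'))
c=s['color'][55:215,175:430]; cv2.imwrite('pics/w2c.png',cv2.resize(c,None,fx=3,fy=3,interpolation=cv2.INTER_CUBIC))
# triangulate handle: orange in w1 and w2
def org(s,box):
    h=cv2.cvtColor(s['color'],cv2.COLOR_BGR2HSV);k=cv2.inRange(h,(3,150,100),(20,255,255));z=np.zeros_like(k);x0,y0,x1,y1=box;z[y0:y1,x0:x1]=k[y0:y1,x0:x1];return z
for n,b in(('w1',(230,120,290,175)),('w2',(455,230,530,290))):
    t,_=pickle.load(open(n+'.pkl','rb')); z=org(t,b); print(n,cv2.minAreaRect(cv2.findNonZero(z)),(z>0).sum())
E
```

```text
w1 ((253.50001525878906, 148.50001525878906), (25.298221588134766, 25.298219680786133), 18.434947967529297) 414
w2 ((489.97625732421875, 263.48663330078125), (42.05352020263672, 20.04623794555664), 29.357751846313477) 648
```

View pics/w2c.png

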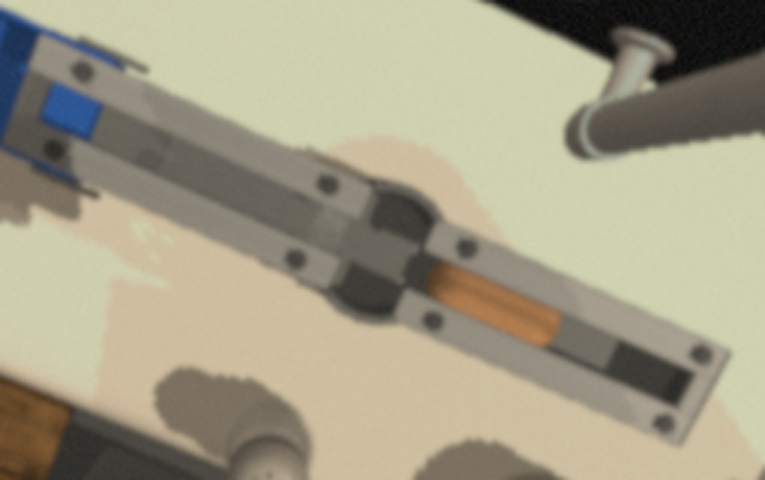

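The enlarged crop shows cover screws at (466,248)/(432,321) and (701,353)/(663,424) on leg 1, and (327,184)/(295,259) and (82,71)/(54,149) on leg 2. The closed-end corners are at (731,352) and (683,445), and the slot ends at (692,374)/(678,404) and (47,85)/(38,118).

```bash
python3 - <<'E'
from h import *
import pickle
s,o=pickle.load(open('w2.pkl','rb')); s1,_=pickle.load(open('w1.pkl','rb'))
P=lambda u,v,z=.069: onz(s,(175+(u-1)/3,55+(v-1)/3),z)[:2]
a,b,c,d=P(449,284.5),P(682,388.5),P(311,221.5),P(68,110)
x=(a-b)/np.linalg.norm(a-b); x2=(d-c)/np.linalg.norm(d-c)
t=np.linalg.solve(np.c_[x,-x2],c-b); E=b+t[0]*x
an=lambda v:np.arctan2(v[1],v[0])
print('a..d',a,b,c,d,'elbow',E,'yaw1',an(x),'yaw2',an(x2),'bend',an(x2)-an(x))
e=(P(731,352)+P(683,445))/2
for n,p in(('closed end 149',e),('slot start 137',P(685,389)),('s1',a),('s2',b),('s3',c),('s4',d),('slotend 142',P(43,102)),):
    print(n,p,'from elbow',(p-E)@x,(p-E)@[-x[1],x[0]],'leg2',(p-E)@x2)
print('width',np.linalg.norm(P(731,352)-P(683,445)))
print('slot_start at -125:',E-.125*x)
# probe top cap (z .108) , grey disc centre
for n,t,box in(('w1',s1,(240,135,272,165)),('w2',s,(490,258,520,285))):
    x0,y0,x1,y1=box; 
    cv2.imwrite(f'pics/p_{n}.png',cv2.resize(t['color'][y0-20:y1+20,x0-30:x1+30],None,fx=8,fy=8,interpolation=cv2.INTER_CUBIC))
i1=cv2.imread('pics/p_w1.png');i2=cv2.imread('pics/p_w2.png');h=min(i1.shape[0],i2.shape[0])
print(i1.shape,i2.shape);cv2.imwrite('pics/pp.png',cv2.resize(np.hstack([i1[:h],i2[:h]]),(800,int(800*h/(i1.shape[1]+i2.shape[1])))))
print('w1 top',onz(s1,(256,151),.108),'w2 top',onz(s,(504,271),.108),tri(s1,(256,151),s,(504,271)))
E
```

```text
a..d [ 0.47435886 -0.0476911 ] [ 0.47424865 -0.15315636] [0.47491257 0.01251212] [0.4760405  0.11429601] elbow [ 0.47437067 -0.03638913] yaw1 1.5697512975607213 yaw2 1.5597152178485612 bend -0.01003607971216014
closed end 149 [ 0.4744213  -0.16456721] from elbow -0.1281779509781183 -0.0001845818004867737 leg2 -0.12816964335852288
slot start 137 [ 0.47455305 -0.15438158] from elbow -0.11799219805611426 -0.00030568134744106016 leg2 -0.11798318805717535
s1 [ 0.47435886 -0.0476911 ] from elbow -0.011301970165262363 2.0092715686074466e-17 leg2 -0.011301400986457119
s2 [ 0.47424865 -0.15315636] from elbow -0.11676729452697117 2.0084180341320103e-17 leg2 -0.11676141400629923
s3 [0.47491257 0.01251212] from elbow 0.048901795033083756 -0.0004907987913555771 leg2 0.0489042579016524
s4 [0.4760405  0.11429601] from elbow 0.15068680528321168 -0.0015123555660114545 leg2 0.15069439440741847
slotend 142 [0.47497389 0.12404052] from elbow 0.1604301914016507 -0.000435566216314559 leg2 0.16042648327660958
width 0.04179205623315176
slot_start at -125: [ 0.47424004 -0.16138906]
(560, 736, 3) (536, 720, 3)
w1 top [ 0.43075353 -0.29848296  0.108     ] w2 top [ 0.43094658 -0.29803559  0.108     ] (array([ 0.43079092, -0.29848196,  0.10748568]), np.float64(0.00017458457802672667))
```

View pics/pp.png

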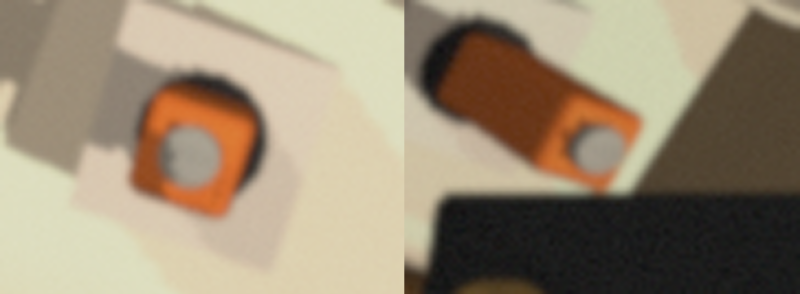

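The crops show the probe's square handle. In w1 its top face has corners near (163,203), (225,217) and (250,115) of the crop. In w2 they are near (575,95), (640,122), (605,188) and (535,160). I use these for the handle's yaw, and closed-end corners in both views for the cover height.

```bash
python3 - <<'E'
from h import *
import pickle
s,o=pickle.load(open('w2.pkl','rb')); s1,_=pickle.load(open('w1.pkl','rb'))
k=8*800/1456
A=lambda u,v:onz(s1,(210+u/k-.4,115+v/k-.4),.108)[:2]
B=lambda u,v:onz(s,(460+(u-404.4)/k-.4,238+v/k-.4),.108)[:2]
an=lambda p,q:(np.degrees(np.arctan2(*(q-p)[::-1])),1e3*np.linalg.norm(p-q))
print([an(A(163,203),A(225,217)),an(A(225,217),A(250,115)),an(B(575,95),B(640,122)),an(B(640,122),B(605,188)),an(B(535,160),B(605,188))])
print('stand edge',np.degrees(np.arctan2(*(onz(s1,(210+340/k,115+70/k),.052)-onz(s1,(210+130/k,115),.052))[[1,0]])))
# cover height: closed end top corners in w1 by corner refinement
g=cv2.cvtColor(s1['color'],cv2.COLOR_BGR2GRAY)
c1=np.float32([[172,43],[157,78]]).reshape(-1,1,2)
crit=(3,40,.01)
c1=cv2.cornerSubPix(g,c1.copy(),(5,5),(-1,-1),crit).reshape(-1,2); 
c2=np.float32([[175+730/3,55+351/3],[175+682/3,55+444/3]]); c2=cv2.cornerSubPix(cv2.cvtColor(s['color'],cv2.COLOR_BGR2GRAY),c2.reshape(-1,1,2).copy(),(4,4),(-1,-1),crit).reshape(-1,2)
print(c1,c2)
for a,b in zip(c1,c2): print(tri(s1,a,s,b),onz(s1,a,.069),onz(s,b,.069))
# stand top corners in w1
g1=[(210+u/k,115+v/k) for u,v in((340,70),(270,270),(72,205),(130,0))]
q=cv2.cornerSubPix(g,np.float32(g1).reshape(-1,1,2),(4,4),(-1,-1),crit).reshape(-1,2)
W=np.array([onz(s1,p,.052)[:2] for p in q]);print('stand',W,W.mean(0),[np.linalg.norm(W[i]-W[i-1]) for i in range(4)])
E
```

```text
[(np.float64(-79.32972819825541), np.float64(14.183962271618341)), (np.float64(9.176770839926395), np.float64(23.17379451801983)), (np.float64(-89.16254821644822), np.float64(20.30811896377663)), (np.float64(-174.18748416382212), np.float64(20.28705261809538)), (np.float64(-88.73067578159552), np.float64(21.96308654945199))]
stand edge -84.54364781694079
[[173.26938   44.391663]
 [155.74773   80.56373 ]] [[418.9585  171.74059]
 [401.5196  203.57301]]
(array([ 0.49515691, -0.17372233,  0.04885121]), np.float64(0.003014620023428286)) [ 0.49211972 -0.1801821   0.069     ] [ 0.49589122 -0.16466208  0.069     ]
(array([ 0.45175305, -0.17046401,  0.05575887]), np.float64(0.00031195844376956394)) [ 0.45230853 -0.17493225  0.069     ] [ 0.45248386 -0.16443841  0.069     ]
stand [[ 0.46079163 -0.3208102 ]
 [ 0.40502926 -0.32517482]
 [ 0.40049222 -0.27028744]
 [ 0.45450751 -0.26600167]] [ 0.43020516 -0.29556853] [np.float64(0.05516760095108325), np.float64(0.05593292746608369), np.float64(0.05507457327093605), np.float64(0.05418505059210463)]
```

In the tool's units: 0.015 m is 3, 0.032 m is 6.4, 0.08 rad is 0.4.

Request:
move_tool --pt "0.094 -0.8 2 0 0" --pt "0.094 -1.6 4 2 0" --pt "0.094 -2 5.9 3 0" --pt "0.094 -2.4 6.4 3 0" --pt "0.094 -2.4 6.4 3 0" --pt "0.094 -2.4 6.4 3 0" --pt "0.094 -2.4 6.4 3 0" --pt "0.094 -2.4 6.4 3 0" --pt "0.094 -2 5.4 2 0" --pt "0.094 -1.2 3.6 2 0" --pt "0.094 -0.8 1.6 2 0" --pt "0.094 0 0 2 0.4" --pt "0.094 0 0 0 0.4" --pt "0.094 0 0 0 0.4" --pt "0.094 0 0 0 0.4" --pt "0.094 0 0 0 0" --pt "0.094 0 0 0 0"

```text
time: 3.75
tool_pos: [0.4301, -0.2961, 0.1615]
ee_rot: [-3.141, 0.0, 0.089]
wrist_force: [-0.3, -0.2, -0.2]
width: 0.0939
finger_force: 0.0
```

```bash
python3 snap.py w3; python3 - <<'E'
from h import *
import pickle
t,o=pickle.load(open('w3.pkl','rb')); s,_=pickle.load(open('w2.pkl','rb')); s1,_=pickle.load(open('w1.pkl','rb'))
h=cv2.cvtColor(t['color'],cv2.COLOR_BGR2HSV);k=cv2.inRange(h,(3,150,100),(20,255,255)); n,l,st,c=cv2.connectedComponentsWithStats(k)
i=1+np.argmax(st[1:,4]); print(st[i],c[i],onz(t,c[i],.1), cv2.minAreaRect(cv2.findNonZero((l==i).astype(np.uint8))), 'pred top',proj(t,(.4308,-.2985,.108)))
# screw heights: predicted vs dark blobs in w1
for u,v in((701,353),(663,424)):
    uv=(175+(u-1)/3,55+(v-1)/3); p=proj(s1,onz(s,uv,.069)); x,y=np.round(p).astype(int)
    g=cv2.GaussianBlur(cv2.cvtColor(s1['color'],cv2.COLOR_BGR2GRAY),(0,0),1)[y-7:y+8,x-7:x+8]; m=g<g.min()+25; r,q=np.nonzero(m)
    w=(x-7+q.mean(),y-7+r.mean()); print(p,w,m.sum(),tri(s1,w,s,uv))
E
```

```text
3.8 [ 0.43025741 -0.29611225  0.16152766] [3.14158638e+00 3.74029305e-05 8.89923620e-02] [-0.19333738 -0.24178062 -0.14107927] 0.09404400152719798
[255 203  32  33 631] [270.3518225  218.08874802] [ 0.43097169 -0.29473564  0.1       ] ((270.5, 219.0), (32.0, 31.0), 90.0) pred top [275.54650982 221.87640909]
[147.15339998  34.73536947] (np.float64(145.85), np.float64(35.55)) 40 (array([ 0.48946518, -0.15265797,  0.07009094]), np.float64(0.0012808703880733832))
[137.32881995  66.11217622] (np.float64(136.9090909090909), np.float64(65.51515151515152)) 33 (array([ 0.45829897, -0.15284383,  0.06971214]), np.float64(0.0003473015248516036))
```

View pics/w3.png

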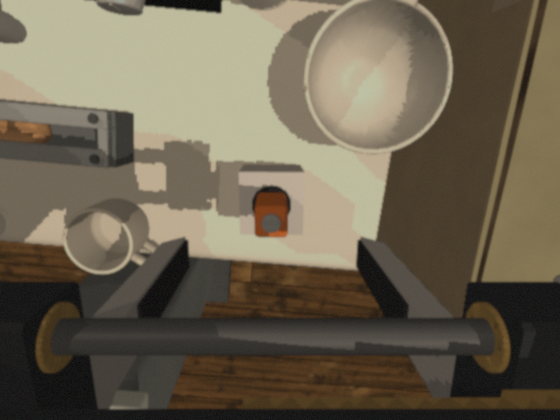

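The wrist view shows the handle at (271,219), square with the image and centred between the fingers at (188 to 357). Screw heights triangulate to 0.070, which matches the cover. Going down and gripping.

In the tool's units: 0.02 m is 4, 0.015 m is 3.

Request:
move_tool --pt "0.08 0.1 0 2.4 0" --pt "0.08 0 0 4 0" --pt "0.08 0 0 4 0" --pt "0.08 0 0 4 0" --pt "0.08 0 0 3 0" --pt "0.08 0 0 1.7 0" --pt "0.08 0 0 0 0" --pt "0.01 0 0 0 0" --pt "0.01 0 0 0 0" --pt "0.01 0 0 0 0" --pt "0.01 0 0 0 0" --pt "0.01 0 0 0 0" --pt "0.01 0 0 0 0" --pt "0.01 0 0 0 0" --pt "0.01 0 0 0 0"

```text
time: 5.05
tool_pos: [0.4312, -0.296, 0.0661]
ee_rot: [3.141, -0.0, 0.088]
wrist_force: [0.8, 0.5, -0.2]
width: 0.03
finger_force: 0.0
```

Request:
move_tool --pt "0.01 0 0 0 0" --pt "0.01 0 0 0 0" --pt "0.01 0 0 0 0" --pt "0.01 0 0 0 0"

```text
time: 5.38
tool_pos: [0.4312, -0.2958, 0.066]
ee_rot: [-3.141, -0.0, 0.088]
wrist_force: [0.4, 1.0, 1.1]
width: 0.0237
finger_force: 30.0
```

The grip holds at 23.7 mm and 30 N. Before moving over, I check where the microwave door bar stands, and lift.

In the tool's units: -0.016 m is -3.2, -0.015 m is -3, 0.048 rad is 0.24.

Request:
move_tool --pt "0.01 0 0 -0.8 0" --pt "0.01 0 0 -1.6 0" --pt "0.01 0 0 -2.8 0" --pt "0.01 0 0 -3.2 0" --pt "0.01 0 0 -3.2 0" --pt "0.01 0 0 -3 0.2" --pt "0.01 0 0 -2 0.24" --pt "0.01 0 0 -1.4 0" --pt "0.01 0 0 0 0" --pt "0.01 0 0 0 0"

```text
time: 6.22
tool_pos: [0.4313, -0.2961, 0.1563]
ee_rot: [3.141, -0.001, 0.001]
wrist_force: [0.4, 0.7, -2.0]
width: 0.0236
finger_force: 30.0
```

```bash
python3 - <<'E'
from h import *
import pickle
S=pickle.load(open('s0.pkl','rb'));w=pickle.load(open('w2.pkl','rb'))[0]
print('bar low',tri(S['scene'],(264,194),S['side'],(327,226)),tri(w,(372,98),S['side'],(327,226)),tri(S['scene'],(264,194),w,(372,98)))
print('bar top',tri(S['scene'],(263,122),S['side'],(333,155)))
o=robot.get_obs();print(o['tool_pos'],o['ee_rot'],o['wrist_force'],o['width'],o['joint_positions'])
t=robot.snapshot('side');b=t['color'];k=cv2.inRange(cv2.cvtColor(b,cv2.COLOR_BGR2HSV),(3,150,100),(20,255,255))[230:300,290:360];v,u=np.nonzero(k);print(len(u),u.mean()+290,v.mean()+230,proj(t,(o['tool_pos'][0],o['tool_pos'][1],o['tool_pos'][2]+.017)))
E
```

```text
bar low (array([ 0.55432368, -0.07867449,  0.04334983]), np.float64(0.004168477253844776)) (array([ 0.554313  , -0.07886042,  0.04494231]), np.float64(0.002511279283926301)) (array([ 0.55349266, -0.07929886,  0.04145762]), np.float64(0.000528681034346318))
bar top (array([ 0.55405564, -0.09357229,  0.26943495]), np.float64(0.009169372525180271))
[ 0.43128893 -0.29606902  0.15627902] [ 3.14102651e+00 -5.18452654e-04  7.28128892e-04] [ 0.35442268  0.70266311 -1.97701446] 0.023607522795071757 [-7.09936353e-01  4.17698493e-02  1.51622641e+00 -9.08940746e-05
  1.58283413e+00  8.60130863e-01]
85 322.81176470588235 236.4 [326.26381223 232.09265325]
```

The bar stands at x≈0.554, y≈-0.08, up to z≈0.27, close to where the wrist camera side would pass. I'll move towards the channel a little and give the tool a half turn so that side faces away.

Request:
move_tool --pt "0.01 0 -2 0 0" --pt "0.01 0 -3.6 0 0" --pt "0.01 0 -4 0 0" --pt "0.01 0 -3.6 0 0" --pt "0.01 0 -2 0 0" --pt "0.01 0 0 0 -0.3" --pt "0.01 0 0 0 -0.6" --pt "0.01 0 0 0 -0.6" --pt "0.01 0 0 0 -0.6" --pt "0.01 0 0 0 -0.6" --pt "0.01 0 0 0 -0.6" --pt "0.01 0 0 0 -0.6" --pt "0.01 0 0 0 -0.6" --pt "0.01 0 0 0 -0.6" --pt "0.01 0 0 0 -0.6" --pt "0.01 0 0 0 -0.6" --pt "0.01 0 0 0 -0.6" --pt "0.01 0 0 0 -0.6" --pt "0.01 0 0 0 -0.6" --pt "0.01 0 0 0 -0.6"

```text
time: 7.93
tool_pos: [0.4309, -0.2195, 0.1553]
ee_rot: [-3.141, -0.001, 1.746]
wrist_force: [0.1, 0.5, -1.5]
width: 0.0239
finger_force: 30.0
```

Request:
move_tool --pt "0.01 0 0 0 -0.6" --pt "0.01 0 0 0 -0.6" --pt "0.01 0 0 0 -0.6" --pt "0.01 0 0 0 -0.6" --pt "0.01 0 0 0 -0.6" --pt "0.01 0 0 0 -0.6" --pt "0.01 0 0 0 -0.6" --pt "0.01 0 0 0 -0.6" --pt "0.01 0 0 0 -0.6" --pt "0.01 0 0 0 -0.6" --pt "0.01 0 0 0 -0.6" --pt "0.01 0 0 0 -0.41" --pt "0.01 0 0 0 0" --pt "0.01 0 0 0 0"

```text
time: 9.1
tool_pos: [0.431, -0.2196, 0.1555]
ee_rot: [3.141, -0.001, 3.14]
wrist_force: [-1.1, -0.6, -1.4]
width: 0.024
finger_force: 30.0
```

In the tool's units: 0.0145 m is 2.9, 0.014 m is 2.8.

Request:
move_tool --pt "0.01 -0.8 1.2 0 0" --pt "0.01 -1.2 2.4 0 0" --pt "0.01 -1.6 2.8 0 0" --pt "0.01 -1.6 2.9 0 0" --pt "0.01 -1.6 2.8 0.8 0" --pt "0.01 -1.1 2.2 1 0" --pt "0.01 -0.8 1.2 1 0" --pt "0.01 0 0 1 0" --pt "0.01 0 0 0.8 0" --pt "0.01 0 0 0 0" --pt "0.01 0 0 0 0"

```text
time: 10.02
tool_pos: [0.4742, -0.1429, 0.1326]
ee_rot: [-3.142, -0.001, 3.141]
wrist_force: [0.3, 1.0, -0.6]
width: 0.0239
finger_force: 30.0
```

```bash
python3 - <<'E'
from h import *
import pickle
for n in('scene','wrist'):
    s=robot.snapshot(n); cv2.imwrite(f'pics/{n}4.png',s['color'])
    o=robot.get_obs(); p=o['tool_pos']; print(n,p,proj(s,[p[0],p[1],p[2]-.059]),proj(s,[.4743,-.142,.069]))
    if n=='scene': A=s['color']
    else: B=s['color']
cv2.imwrite('pics/c4.png',np.hstack([cv2.resize(A[150:230,250:330],(400,400),interpolation=2),cv2.resize(B[130:290,200:360],(400,400),interpolation=2)]))
E
```

```text
scene [ 0.47445758 -0.14301689  0.13297803] [295.58885743 182.59617203] [295.46131891 184.13332468]
wrist [ 0.47462146 -0.14306348  0.13322782] [272.75318486 224.71350324] [274.18737148 222.23599733]
```

View pics/c4.png

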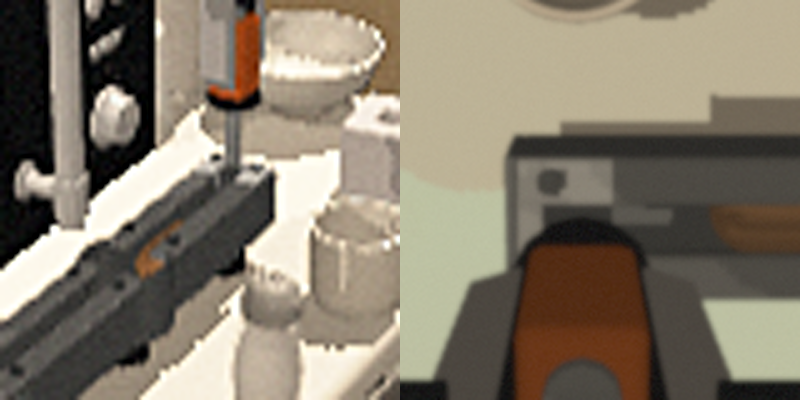

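The left crop shows the rod tip at about (232,175), over the slot near the closed end. In the right crop the handle is centred on the slot (rows 205 to 252), with the slot's end at column 543. Lowering gently.

In the tool's units: 0.003 m is 0.6, 0.002 m is 0.4.

Request:
move_tool --pt "0.01 0 0 0.6 0" --pt "0.01 0 0 0.4 0" --pt "0.01 0 0 0.4 0" --pt "0.01 0 0 0.4 0" --pt "0.01 0 0 0 0"

```text
time: 10.53
tool_pos: [0.4743, -0.1424, 0.1234]
ee_rot: [3.141, -0.001, -3.142]
wrist_force: [0.6, 0.3, -1.1]
width: 0.0242
finger_force: 30.0
```

Request:
move_tool --pt "0.01 0 0 0.4 0" --pt "0.01 0 0 0.6 0" --pt "0.01 0 0 0.8 0" --pt "0.01 0 0 1 0" --pt "0.01 0 0 1 0" --pt "0.01 0 0 0.6 0" --pt "0.01 0 0 0.4 0" --pt "0.01 0 0 0 0" --pt "0.01 0 0 0 0"

```text
time: 11.28
tool_pos: [0.4747, -0.1424, 0.0999]
ee_rot: [-3.142, -0.0, -3.141]
wrist_force: [0.2, -0.4, -1.1]
width: 0.0236
finger_force: 30.0
```

Request:
move_tool --pt "0.01 0 0.2 0 0" --pt "0.01 0 0.4 0 0" --pt "0.01 0 0.6 0 0" --pt "0.01 0 0.6 0 0" --pt "0.01 0 0.6 0 0" --pt "0.01 0 0.6 0 0" --pt "0.01 0 0.6 0 0" --pt "0.01 0 0.6 0 0" --pt "0.01 0 0.6 0 0" --pt "0.01 0 0.6 0 0" --pt "0.01 0 0.6 0 0"

```text
time: 12.2
tool_pos: [0.4747, -0.1121, 0.1]
ee_rot: [-3.142, 0.0, -3.141]
wrist_force: [1.1, 0.2, -1.6]
width: 0.0239
finger_force: 30.0
```

Request:
move_tool --pt "0.01 0 0.6 0 0" --pt "0.01 0 0.6 0 0" --pt "0.01 0 0.6 0 0" --pt "0.01 0 0.6 0 0" --pt "0.01 0 0.6 0 0" --pt "0.01 0 0.6 0 0" --pt "0.01 0 0.6 0 0" --pt "0.01 0 0.6 0 0" --pt "0.01 0 0.6 0 0" --pt "0.01 0 0.6 0 0" --pt "0.01 0 0.6 0 0"

```text
time: 13.12
tool_pos: [0.4747, -0.0792, 0.1]
ee_rot: [-3.141, 0.0, -3.141]
wrist_force: [-1.0, -0.7, 0.1]
width: 0.0238
finger_force: 30.0
```

In the tool's units: 0.003 m is 0.6.

Request:
move_tool --pt "0.01 0 0.6 0 0" --pt "0.01 0 0.6 0 0" --pt "0.01 0 0.6 0 0" --pt "0.01 0 0.6 0 0" --pt "0.01 0 0.6 0 0" --pt "0.01 0 0.6 0 0" --pt "0.01 0 0.6 0 0" --pt "0.01 0 0.6 0 0" --pt "0.01 0 0.6 0 0" --pt "0.01 0 0.6 0 0"

```text
time: 13.95
tool_pos: [0.4746, -0.0491, 0.1]
ee_rot: [-3.142, 0.0, -3.141]
wrist_force: [-0.5, -1.1, -0.9]
width: 0.0241
finger_force: 30.0
```

In the tool's units: 0.003 m is 0.6.

Request:
move_tool --pt "0.01 0 0.6 0 0" --pt "0.01 0 0.6 0 0" --pt "0.01 0 0.6 0 0" --pt "0.01 0 0.6 0 0" --pt "0.01 0 0.6 0 0" --pt "0.01 0 0.6 0 0" --pt "0.01 0 0.6 0 0" --pt "0.01 0 0.6 0 0" --pt "0.01 0 0.6 0 0"

```text
time: 14.7
tool_pos: [0.4747, -0.0221, 0.1]
ee_rot: [-3.141, -0.0, -3.141]
wrist_force: [0.4, -0.4, -0.8]
width: 0.024
finger_force: 30.0
```

In the tool's units: 0.002 m is 0.4, -0.0002 m is -0.04.

Request:
move_tool --pt "0.01 0 0.4 0 0" --pt "0.01 -0.04 0.4 0 0" --pt "0.01 0 0.4 0 0" --pt "0.01 -0.02 0.4 0 0" --pt "0.01 0 0.4 0 0" --pt "0.01 -0.02 0.4 0 0" --pt "0.01 0 0.4 0 0" --pt "0.01 0 0.4 0 0"

```text
time: 15.37
tool_pos: [0.4751, -0.0063, 0.1]
ee_rot: [-3.142, 0.0, -3.141]
wrist_force: [0.7, -0.2, -1.2]
width: 0.0239
finger_force: 30.0
```

```bash
python3 - <<'E'
from h import *
import pickle
s=robot.snapshot('scene');pickle.dump(s,open('s5.pkl','wb'))
# orange cork visible in slot of leg 2? cast orange pixels onto z~.055
k=cv2.inRange(cv2.cvtColor(s['color'],cv2.COLOR_BGR2HSV),(3,90,60),(22,255,255))
n,l,st,c=cv2.connectedComponentsWithStats(k[150:270,210:330])
for i in range(1,n):
    if st[i,4]>5: print(st[i],c[i]+[210,150],onz(s,c[i]+[210,150],.056))
E
```

```text
[59  0 16 12 28] [275.92857143 155.85714286] [ 0.65774716 -0.32084233  0.056     ]
[ 87   0  33  19 166] [319.6686747  155.54819277] [ 0.51853147 -0.40367787  0.056     ]
[50  4  5  3 13] [262. 155.] [ 0.7069139  -0.30166001  0.056     ]
[70  6  5  6 12] [282.08333333 157.91666667] [ 0.62849248 -0.31643813  0.056     ]
[60 12  5  6 16] [272.4375 164.375 ] [ 0.6298398  -0.25213075  0.056     ]
[ 58  30  11  19 109] [274.89908257 189.60550459] [ 0.52438445 -0.09896546  0.056     ]
[47 58 12 10 25] [261.92 212.8 ] [0.48400026 0.03649901 0.056     ]
```

Request:
move_tool --pt "0.01 0 0.6 0 0" --pt "0.01 0 0.6 0 0" --pt "0.01 0 0.6 0 0" --pt "0.01 0 0.6 0 0" --pt "0.01 0 0.6 0 0" --pt "0.01 0 0.6 0 0" --pt "0.01 0 0.6 0 0" --pt "0.01 0 0.6 0 0"

```text
time: 16.08
tool_pos: [0.475, 0.0179, 0.1]
ee_rot: [-3.141, -0.0, -3.141]
wrist_force: [-0.2, 0.3, -2.0]
width: 0.0235
finger_force: 30.0
```

In the tool's units: 0.003 m is 0.6.

Request:
move_tool --pt "0.01 0 0.6 0 0" --pt "0.01 0 0.6 0 0" --pt "0.01 0 0.6 0 0" --pt "0.01 0 0.6 0 0" --pt "0.01 0 0.6 0 0" --pt "0.01 0 0.6 0 0" --pt "0.01 0 0.6 0 0" --pt "0.01 0 0.6 0 0" --pt "0.01 0 0.6 0 0" --pt "0.01 0 0.6 0 0"

```text
time: 16.92
tool_pos: [0.4751, 0.0478, 0.1001]
ee_rot: [-3.141, 0.0, -3.141]
wrist_force: [0.2, -1.3, -0.6]
width: 0.0239
finger_force: 30.0
```

In the tool's units: 0.003 m is 0.6, -0.0002 m is -0.04.

Request:
move_tool --pt "0.01 -0.04 0.6 0 0" --pt "0.01 0 0.6 0 0" --pt "0.01 -0.04 0.6 0 0" --pt "0.01 0 0.6 0 0" --pt "0.01 -0.02 0.6 0 0" --pt "0.01 0 0.6 0 0" --pt "0.01 0 0.6 0 0" --pt "0.01 0 0.6 0 0" --pt "0.01 0 0.6 0 0" --pt "0.01 0 0.6 0 0"

```text
time: 17.75
tool_pos: [0.4756, 0.0779, 0.1]
ee_rot: [-3.142, 0.0, -3.141]
wrist_force: [-0.3, 0.3, -2.0]
width: 0.0238
finger_force: 30.0
```

Request:
move_tool --pt "0.01 0 0.6 0 0" --pt "0.01 0 0.6 0 0" --pt "0.01 -0.04 0.6 0 0" --pt "0.01 0 0.6 0 0" --pt "0.01 0 0.6 0 0" --pt "0.01 0 0.6 0 0" --pt "0.01 -0.04 0.6 0 0" --pt "0.01 0 0.6 0 0" --pt "0.01 0 0.6 0 0" --pt "0.01 0 0.6 0 0"

```text
time: 18.58
tool_pos: [0.4759, 0.1078, 0.1]
ee_rot: [-3.141, 0.0, -3.141]
wrist_force: [0.6, -1.1, -0.5]
width: 0.024
finger_force: 30.0
```

Request:
move_tool --pt "0.01 0 0.4 0 0" --pt "0.01 0 0.4 0 0" --pt "0.01 0 0.4 0 0" --pt "0.01 0 0.2 0 0" --pt "0.01 0 0 0 0" --pt "0.01 0 0 0 0" --pt "0.01 0 0 0 0"

```text
time: 19.17
tool_pos: [0.476, 0.1146, 0.1]
ee_rot: [3.142, 0.0, -3.141]
wrist_force: [-0.3, -0.6, -1.1]
width: 0.0242
finger_force: 30.0
```

```bash
python3 - <<'E'
from h import *
import pickle
s=robot.snapshot('scene');pickle.dump(s,open('s6.pkl','wb'));cv2.imwrite('pics/s6.png',s['color'])
S=pickle.load(open('s0.pkl','rb'))['scene']
for t in(S,pickle.load(open('s5.pkl','rb')),s):
    h=cv2.cvtColor(t['color'],cv2.COLOR_BGR2HSV)[225:270,210:262]
    b=cv2.inRange(h,(100,120,40),(130,255,255)); o=cv2.inRange(h,(3,80,60),(25,255,255)); v,u=np.nonzero(b); n,l,st,c=cv2.connectedComponentsWithStats(o)
    print('blue',len(u),v.min()+225,v.max()+225,'orange',[(x,y+[210,225],onz(t,y+[210,225],.03)) for x,y in zip(st[1:,4],c[1:]) if x>4])
E
```

```text
blue 691 229 263 orange []
blue 681 229 263 orange []
blue 558 230 264 orange [(np.int32(148), array([243.91891892, 241.07432432]), array([0.47077532, 0.14590731, 0.03      ]))]
```

```bash
cat > pan.py <<'E'
from h import *
import pickle
S=pickle.load(open('s0.pkl','rb'))['scene']; s=robot.snapshot('scene')
g=lambda t:cv2.cvtColor(t['color'],cv2.COLOR_BGR2GRAY)
T=g(S)[240:268,214:236]; r=cv2.matchTemplate(g(s)[234:276,208:242],T,cv2.TM_CCOEFF_NORMED)
_,q,_,m=cv2.minMaxLoc(r); f=lambda a,b,c:(a-c)/(2*(a-2*b+c)) 
x,y=m; print('shift px',x-6+f(r[y,x-1],r[y,x],r[y,x+1]),y-6+f(r[y-1,x],r[y,x],r[y+1,x]),q)
print('6 mm sink ->',proj(s,[.476,.2,.014])-proj(s,[.476,.2,.02]))
h=cv2.cvtColor(s['color'],cv2.COLOR_BGR2HSV)[220:272,205:265]; n,l,st,c=cv2.connectedComponentsWithStats(cv2.inRange(h,(3,80,60),(25,255,255)))
for x,y in zip(st[1:],c[1:]):
    if x[4]>4: print(x[:5]+[205,220,0,0,0],y+[205,220])
for p in([.476,.117,.024],[.476,.229,.024],[.476,.15,.02],[.476,.18,.02]):print(p,proj(s,p))
E
python3 pan.py
```

```text
shift px 0.17409086 2.0702639 0.9506346583366394
6 mm sink -> [0.17650985 1.81801165]
[237 235  17  15 140] [244.12142857 241.48571429]
[0.476, 0.117, 0.024] [248.63496675 236.89366882]
[0.476, 0.229, 0.024] [223.34731635 259.05965091]
[0.476, 0.15, 0.02] [241.67356468 244.27298877]
[0.476, 0.18, 0.02] [234.99808214 250.15074001]
```

Request:
move_tool --pt "0.01 0 0.2 0 0" --pt "0.01 0 0.2 0 0" --pt "0.01 0 0.2 0 0" --pt "0.01 0 0 0 0" --pt "0.01 0 0 0 0" --pt "0.01 0 0 0 0"

```text
time: 19.77
tool_pos: [0.4759, 0.1176, 0.0999]
ee_rot: [-3.141, -0.0, -3.141]
wrist_force: [0.7, -0.4, -1.1]
width: 0.0237
finger_force: 30.0
```

```bash
python3 pan.py
```

```text
shift px 0.09789815 1.911103 0.9511479735374451
6 mm sink -> [0.17650985 1.81801165]
[237 234  17  16 140] [244.19285714 241.37857143]
[0.476, 0.117, 0.024] [248.63496675 236.89366882]
[0.476, 0.229, 0.024] [223.34731635 259.05965091]
[0.476, 0.15, 0.02] [241.67356468 244.27298877]
[0.476, 0.18, 0.02] [234.99808214 250.15074001]
```

The pan has sunk by about 6 mm (1.9 px against 1.8 px expected), so the cork is in it. Backing off and lifting out.

Units first: shifts go in units of 5 mm and turns go in units of 0.2 rad. So -0.012 m is -2.4, -0.01 m is -2.

Request:
move_tool --pt "0.01 0 -0.4 0 0" --pt "0.01 0 -0.4 0 0" --pt "0.01 0 0 -0.6 0" --pt "0.01 0 0 -1.2 0" --pt "0.01 0 0 -2 0" --pt "0.01 0 0 -2.4 0" --pt "0.01 0 0 -2.4 0" --pt "0.01 0 0 -2.4 0" --pt "0.01 0 0 -1.4 0" --pt "0.01 0 0 -0.6 0" --pt "0.01 0 0 0 0"

```text
time: 20.73
tool_pos: [0.4766, 0.1137, 0.1664]
ee_rot: [3.141, 0.002, -3.141]
wrist_force: [-0.3, 0.3, -0.8]
width: 0.0238
finger_force: 30.0
```

Request:
move_tool --pt "0.01 0.2 -2 0 0" --pt "0.01 0.4 -4 0 0" --pt "0.01 0.6 -5.6 0 0" --pt "0.01 0.6 -6 0 0" --pt "0.01 0.6 -6 0 0" --pt "0.01 0.6 -6 0 0" --pt "0.01 0.6 -6 0 0" --pt "0.01 0.6 -6 0 0" --pt "0.01 0.6 -6 0 0" --pt "0.01 0.6 -6 0 0" --pt "0.01 0.6 -6 0 0" --pt "0.01 0.6 -6 0 0" --pt "0.01 0.6 -5.6 0 0" --pt "0.01 0.6 -5 0 0" --pt "0.01 0.6 -3.2 0 0" --pt "0.01 0.4 -1.8 0 0" --pt "0.01 0.2 -0.6 0 0" --pt "0.01 0 0 0 0" --pt "0.01 0 0 0 0"

```text
time: 22.32
tool_pos: [0.4309, -0.2947, 0.1646]
ee_rot: [3.141, -0.0, -3.141]
wrist_force: [-0.1, 0.1, -1.6]
width: 0.0239
finger_force: 30.0
```

```bash
python3 pan.py
```

```text
shift px 0.07051502 1.8805339 0.9456747174263
6 mm sink -> [0.17650985 1.81801165]
[237 234  17  16 138] [244.03623188 241.22463768]
[0.476, 0.117, 0.024] [248.63496675 236.89366882]
[0.476, 0.229, 0.024] [223.34731635 259.05965091]
[0.476, 0.15, 0.02] [241.67356468 244.27298877]
[0.476, 0.18, 0.02] [234.99808214 250.15074001]
```

In the tool's units: 0.014 m is 2.8, 0.01 m is 2.

Request:
move_tool --pt "0.01 0 -0.2 1.6 0" --pt "0.01 0 0 2.8 0" --pt "0.01 0 0 2.8 0" --pt "0.01 0 0 2 0" --pt "0.01 0 0 1.2 0" --pt "0.01 0 0 1 0" --pt "0.01 0 0 0.6 0" --pt "0.01 0 0 0 0"

```text
time: 23.03
tool_pos: [0.4309, -0.2962, 0.1046]
ee_rot: [3.141, -0.0, -3.141]
wrist_force: [-0.5, 0.5, -1.0]
width: 0.0237
finger_force: 30.0
```

Request:
move_tool --pt "0.01 0 0 1 0" --pt "0.01 0 0 1.6 0" --pt "0.01 0 0 2 0" --pt "0.01 0 0 1.6 0" --pt "0.01 0 0 0.6 0" --pt "0.01 0 0 0.4 0" --pt "0.01 0 0 0.2 0" --pt "0.01 0 0 0 0" --pt "0.01 0 0 0 0"

```text
time: 23.78
tool_pos: [0.4312, -0.2967, 0.0683]
ee_rot: [-3.141, 0.001, -3.141]
wrist_force: [0.5, -1.0, -1.8]
width: 0.024
finger_force: 30.0
```

In the tool's units: 0.001 m is 0.2, 0.0005 m is 0.1.

Request:
move_tool --pt "0.01 0 0 0.2 0" --pt "0.01 0 0 0.1 0" --pt "0.01 0 0 0 0" --pt "0.07 0 0 0 0" --pt "0.07 0 0 0 0" --pt "0.07 0 0 0 0" --pt "0.07 0 0 0 0" --pt "0.07 0 0 0 0" --pt "0.07 0 0 0 0" --pt "0.07 0 0 0 0" --pt "0.07 0 0 0 0"

```text
time: 24.7
tool_pos: [0.4311, -0.2964, 0.0665]
ee_rot: [-3.142, 0.0, -3.141]
wrist_force: [-0.5, 0.1, -0.1]
width: 0.0694
finger_force: 0.0
```

Request:
move_tool --pt "0.07 0 0 -1.2 0" --pt "0.07 0 0 -2.4 0" --pt "0.07 0 0 -4 0" --pt "0.07 0 0 -4 0" --pt "0.07 0 0 -4 0" --pt "0.07 0 0 -3 0" --pt "0.07 0 0 -1.4 0" --pt "0.07 0 0 0 0" --pt "0.07 0 0 0 0"

```text
time: 25.45
tool_pos: [0.4311, -0.2965, 0.1669]
ee_rot: [-3.141, 0.001, -3.141]
wrist_force: [-0.1, -1.2, 0.3]
width: 0.0698
finger_force: 0.0
```

```bash
python3 pan.py; python3 - <<'E'
from h import *
import pickle
S=pickle.load(open('s0.pkl','rb'))
def blob(s,x0,y0,x1,y1):
    v,u=np.nonzero(cv2.inRange(cv2.cvtColor(s['color'],cv2.COLOR_BGR2HSV)[y0:y1,x0:x1],(3,150,100),(20,255,255))); return np.array([u.mean()+x0,v.mean()+y0]),len(u)
w=robot.snapshot('wrist'); d=robot.snapshot('side'); c=robot.snapshot('scene')
for n,a,b in(('side',d,(305,245,345,285)),('scene',c,(310,140,350,185))): print(n,blob(a,*b),blob(S[n],*b))
a=blob(d,305,245,345,285)[0];b=blob(c,310,140,350,185)[0];print(tri(c,b,d,a))
k=cv2.inRange(cv2.cvtColor(w['color'],cv2.COLOR_BGR2HSV),(3,150,100),(20,255,255));n,l,st,ce=cv2.connectedComponentsWithStats(k);i=1+np.argmax(st[1:,4]);print(st[i],ce[i],onz(w,ce[i],.1))
# bystander shift
g=lambda t:cv2.cvtColor(t['color'],cv2.COLOR_BGR2GRAY)
for n,(x0,y0,x1,y1) in dict(jar=(205,268,238,318),cup=(312,188,335,215),bowl=(292,150,318,172),salt=(292,203,313,240)).items():
    r=cv2.matchTemplate(g(c)[y0-8:y1+8,x0-8:x1+8],g(S['scene'])[y0:y1,x0:x1],5);_,q,_,m=cv2.minMaxLoc(r);print(n,m[0]-8,m[1]-8,q)
E
```

```text
shift px 0.06601281 1.8741145 0.9460780024528503
6 mm sink -> [0.17650985 1.81801165]
[237 234  17  16 137] [244.05109489 241.24817518]
[0.476, 0.117, 0.024] [248.63496675 236.89366882]
[0.476, 0.229, 0.024] [223.34731635 259.05965091]
[0.476, 0.15, 0.02] [241.67356468 244.27298877]
[0.476, 0.18, 0.02] [234.99808214 250.15074001]
side (array([323.80257511, 265.82832618]), 233) (array([324.88297872, 267.10106383]), 188)
scene (array([329.43362832, 165.07079646]), 113) (array([328.59663866, 164.84033613]), 119)
(array([ 0.42999354, -0.29708462,  0.08188308]), np.float64(0.00019530416801011175))
[256 196  33  40 660] [271.11818182 216.71212121] [ 0.42675534 -0.29736887  0.1       ]
jar 0 0 0.9913994669914246
cup 0 0 0.9460740089416504
bowl 0 0 0.9964497685432434
salt 0 0 0.44963034987449646
```

The pan is still sunk and the probe stands in its stand at its old height. The jar, cup and bowl match their old places; the salt shaker's match is weak, but it also shows no shift and the arm never came near it. Handing in.

```bash
python3 -c "
from bench import robot
print(robot.close_job())"
```

```text
the job is handed in; nothing more can be done
None
```

I pushed the cork into the catch pan, put the probe back upright in its stand and handed the job in at about 26 s; the hand-in gave no verdict, and the salt shaker's unmoved position is only weakly confirmed by camera.

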